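# Hold the set collar on the spindle flat of a bench flat-lap

### The job

The flat-lap machine is unplugged; first prove it dead by twisting its spring-return start knob clockwise to the stop and letting it spring back. Then turn the bare spindle between the fingers, feeling for its milled flat, until a fingertip lies square on the flat and the flat faces the front of the machine. Let go, slide the set collar down over the spindle with its set screw on the flat, halfway up the flat, and finish while still holding it there, level and up clear of the bearing cover so that the screw can be tightened; do not disturb the hex key, wax stick or oil bottle.

Things in the scene. Friction and masses are not known exactly. Their poses are not given: they have to be found in the camera images.
- machine: flat-lap drive unit fixed to the bench: grey housing 160 (x) x 220 (y) mm, flat grey deck at z = 70 mm. Origin: centre of its underside; x to its rear, y to its left, z up; its front is the long louvred side at -x, towards the robot. Knob on the deck's left part; on the right, at (5, -50) mm, the spindle axis, in a round steel bearing cover 76 mm across, top at 80 mm
- start_knob (a joint): angle of the black start knob, rad: 0 at rest (its grip bar lies fore and aft), grows clockwise seen from above to the stop at 0.8; a spring (0.03 N m at rest, 0.1 N m at the stop) brings it back when released
- knob_grip (a point): centre of the knob's grip bar (40 mm long, 12 mm thick, 20 mm high), on its axis, 7.5 mm below the bar's upper face; axes turn with the knob: x along the bar (towards the rear at rest), z up. 93 mm above the bench
- spindle (a joint): angle of the spindle, rad: 0 with its flat facing the machine's front, grows anticlockwise seen from above; turns with light friction (0.03 N m) and stays where it is left
- flat_face (a point): bright flat (its surface: spindle_c2) milled on the upright 24 mm dark steel spindle: 18 mm wide, 44 mm high, from 8 mm above the bearing cover to the spindle's end. The spindle is 20 mm thick from the flat to its round back, 24 mm elsewhere. Origin: centre of the flat's face, 110 mm above the bench, 8 mm from the axis; -x points straight out of the flat, z up
- spindle_top (a point): centre of the spindle's upper end, on its axis, 132 mm above the bench (52 mm above the bearing cover); axes turn with the spindle, -x is the flat's side. The last 3 mm are chamfered
- collar: loose dark steel set collar (0.1 to 0.2 kg), flat on the bench left of the machine: ring 44 mm outside, 27 mm bore, 20 mm high. Its 6 mm set screw, at half height on the collar's -x side, stands 6 mm out of the outside and 4 mm into the bore, so the collar passes down the spindle only with the screw over the flat. Origin: centre of the underside; z up
- screw_tip (a point): inner tip of the collar's set screw: 9.5 mm from the collar's axis on its -x side, 10 mm above its underside; axes as the collar's
- hex_key: loose L-shaped hex key, 85 x 22 mm, 5 mm thick, in front of the collar; leave it
- wax_stick: loose wax stick 19 x 68 x 19 mm near the bench's front edge; leave it
- oil_bottle: loose small oil bottle with a pointed nozzle, 47 mm across, 134 mm tall, behind the collar; leave it
Not all that is in view belongs to the job. Of the things like the collar, leave any that is purple; of the rest the smaller one is meant.

How it is judged:
By the outcome, as a careful person would: the job done as asked, in the order asked, and still so for the second after the job is handed in, while the arm keeps its last pose, push and grip.
It also fails if it takes over 59 s, if anything falls off the work surface, if the arm or the gripper's body presses on something with over 40 N, if the wrist force passes 120 N, or if a joint passes its speed limit or range.

### The arm

A 6-joint arm with a two-finger parallel gripper is mounted at the origin on a cart in front of the work surface, level with it; the furniture and walls round the work are solid. World frame = base frame: x ahead of the robot, y to its left, z up, the work surface at z = 0. Lengths are in m, angles in rad, forces in N, time in s.
With the tool pointing down it reaches from about 0.3 to 0.85 m from the base axis. Payload 4.2 kg.
Tool frame: the origin (TCP) lies between the finger pads; the fingertips stand 22 mm ahead of it and the grasp point (between the pads) lies 3 mm ahead of it; z points along the fingers, y is the line along which they close (so a half turn about z gives the same grasp; the last joint's range is limited). The gripper opens to 91 mm and grips with 3 to 60 N. Pads are 32 mm wide; open, the fingers measure 118 mm over their backs; the gripper's body (76 mm by 178 mm) begins 60 mm behind the grasp point.
Start: joints at [-1.258, 0.32, 1.565, -0, 1.257, -0.02], TCP at [0.188, -0.543, 0.236] pointing down, gripper open.
Joint ranges: [-3.11, 3.11], [-0.84, 2.01], [0.21, 2.61], [-1.34, 4.49], [0.05, 2.63], [-2.56, 2.56]. Speed limits (rad/s): [2.57, 2.57, 3.14, 3.14, 3.14, 3.14].

### API

Orientations are given as a unit quaternion [x, y, z, w].
In Python, from bench import manip, command_gripper, solver, readout, get_image, calibration, spotter gives the robot as it stands. Calls block until the motion is done:
- manip.move_ptp(position, orientation): joint-space move of the TCP to a pose.
- manip.servo_line(position, speed=0.15, orientation=None, stop_force=None): straight line of the TCP; orientation=None keeps the orientation; speed is the mean speed in m/s. With stop_force (N) it stops when the force on the tool has changed by that much, and returns True; else False.
- manip.goto_joints(angles): joint-space move.
- command_gripper(opening, squeeze=None): opening from 0.0 (shut) to 1.0 (fully open); squeeze is the grip in N (None keeps the last); returns when the fingers have stopped.
- manip.dwell(seconds).
- solver.solve_ik(position, orientation): joint angles nearest the present ones, or None.
- readout.state(): the state.
- get_image(name): name is "side" or "top"; returns the picture (400x640x3 uint8, blue, green, red); there is no depth.
- calibration(name): a dict with "fx", "fy", "cx", "cy" (pixels), "R" (3x3) and "t" (3): a world point X has camera coordinates R X + t. Camera axes: x right, y down, z forward; pixel columns grow to the right and rows downward; lengths in m; the calibration is good to about 2 mm. A picture is of the moment at which its call begins. calibration takes no time and is no camera call.
A pose or a line that the arm cannot do raises manip.IKError and nothing moves.
- manip.finish_job(): hands the job in; it is judged then, once.
Trained networks look in the newest picture that a camera, given by its name, has taken for a name from the list of things; names that differ only in an ending like _2 or _b are one class to them, and where a whole thing is asked for, a point or a joint stands for the part that bears it (a point fixed in the world has none). Each returns a list of dicts, best first, with "conf" (0 to 1); they miss things now and then, are a little off and sometimes report something else, mostly with a low value. They report only what shows in the picture. A call takes as long as a camera call. They do not tell look-alikes from the thing itself.
- spotter.masks_of(camera, thing): "pixels" (400x640 bool, what is visible of it) and "uv" ([column, row] in pixels, amid what is visible of it).
The state is a dict: "t": time; "qpos": joint angles; "qd": joint speeds; "joint_torque": joint torques, N m; "position": TCP position; "tcp_rot": TCP orientation; "wrist_force": force on the tool from outside, world axes, zero at the start; "ft_torque": the same for the moment, N m; "width": opening from 0.0 (shut) to 1.0 (fully open); "grasp_force": force on a finger pad.
Only numpy, scipy, OpenCV 4.12 (cv2) and the standard library are available. Lean on these libraries where they do the work, as an engineer would, in place of code of your own. Each camera call takes 0.05 s, during which the arm holds its last target. There are 200 camera calls.

## Working session

There is one attempt and no reset: what is moved stays moved. The work goes in short steps, each a Python script; the robot and the scene stay as the last script left them, time stands still between calls to the robot, and variables do not carry over. Pictures are saved under pics/ and viewed, at most 10 in all, crops included, and the job is handed in when it is done.

```bash
mkdir -p pics; ls; cat > h.py <<'E'
import numpy as np, cv2
from bench import manip, command_gripper, solver, readout, get_image, calibration, spotter
from scipy.spatial.transform import Rotation as Rn
def ray(cam,uv):
    c=calibration(cam); R=np.array(c["R"]); t=np.array(c["t"])
    d=R.T@np.array([(uv[0]-c["cx"])/c["fx"],(uv[1]-c["cy"])/c["fy"],1.]); return -R.T@t,d
def at_z(cam,uv,z):
    o,d=ray(cam,uv); return o+d*(z-o[2])/d[2]
def proj(cam,X):
    c=calibration(cam); p=np.array(c["R"])@np.array(X)+np.array(c["t"]); return np.array([c["fx"]*p[0]/p[2]+c["cx"],c["fy"]*p[1]/p[2]+c["cy"]])
def down(yaw):  # tool pointing down, finger closing line (y) at world angle yaw (from x axis)
    y=np.array([np.cos(yaw),np.sin(yaw),0]); z=np.array([0,0,-1.]); x=np.cross(y,z)
    return Rn.from_matrix(np.c_[x,y,z]).as_quat()
E
python3 - <<'E'
from h import *
s=readout.state(); print(s["t"],s["tcp_rot"],s["width"])
for c in ("top","side"):
    im=get_image(c); cv2.imwrite(f"pics/{c}0.png",im)
    k=calibration(c); print(c,"cam at",-np.array(k["R"]).T@np.array(k["t"]),k["fx"], np.array(k["R"]).round(2).tolist())
    for n in ("machine","start_knob","spindle","flat_face","collar","hex_key","wax_stick","oil_bottle"):
        for d in spotter.masks_of(c,n)[:4]:
            m=d["pixels"]; ys,xs=np.where(m); print(c,n,round(d["conf"],2),np.round(d["uv"],1),m.sum(),(xs.min(),xs.max(),ys.min(),ys.max()))
E
```

```text
pics
0.0 [ 9.86185787e-01  1.65640422e-01 -1.44439139e-04 -9.07095355e-04] 1.0018500632726135
top cam at [0.39251171 0.17789266 0.96312441] 384.19052434514487 [[0.02, -1.0, 0.01], [-0.99, -0.02, -0.17], [0.17, -0.0, -0.99]]
top machine 0.69 [397.6 188.2] 6056 (np.int64(347), np.int64(444), np.int64(149), np.int64(225))
top start_knob 0.57 [366.4 187.6] 223 (np.int64(361), np.int64(377), np.int64(178), np.int64(196))
top spindle 0.5 [422.6 183.9] 158 (np.int64(415), np.int64(430), np.int64(175), np.int64(189))
top collar 0.76 [270.5 201.4] 207 (np.int64(258), np.int64(275), np.int64(192), np.int64(210))
top collar 0.76 [300.6 170.1] 162 (np.int64(296), np.int64(312), np.int64(165), np.int64(181))
top collar 0.55 [310.6 221.5] 321 (np.int64(295), np.int64(321), np.int64(217), np.int64(240))
top hex_key 0.5 [286.4 258.8] 223 (np.int64(273), np.int64(301), np.int64(254), np.int64(261))
top wax_stick 0.57 [288.6 258.9] 240 (np.int64(273), np.int64(301), np.int64(253), np.int64(262))
top oil_bottle 0.71 [258.1 148.8] 419 (np.int64(248), np.int64(270), np.int64(136), np.int64(160))
side cam
[... 695 characters left out ...]
130), np.int64(154))
side collar 0.91 [277.8 241. ] 444 (np.int64(266), np.int64(289), np.int64(228), np.int64(249))
side collar 0.71 [353.9 241.6] 739 (np.int64(337), np.int64(368), np.int64(231), np.int64(258))
side collar 0.64 [300.4 277.4] 516 (np.int64(287), np.int64(314), np.int64(263), np.int64(286))
side collar 0.18 [217.7 253.3] 1401 (np.int64(204), np.int64(237), np.int64(209), np.int64(277))
side hex_key 0.47 [385.  312.9] 96 (np.int64(383), np.int64(390), np.int64(301), np.int64(340))
side wax_stick 0.83 [390.4 272.2] 367 (np.int64(380), np.int64(396), np.int64(253), np.int64(283))
side oil_bottle 0.8 [215.6 252.5] 1376 (np.int64(204), np.int64(236), np.int64(210), np.int64(277))
```

View pics/top0.png

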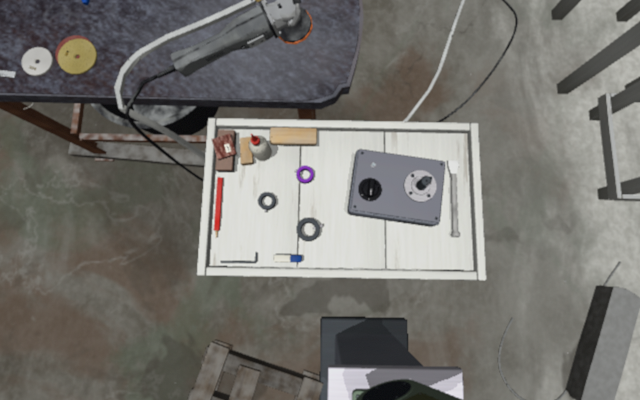

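View pics/side0.png

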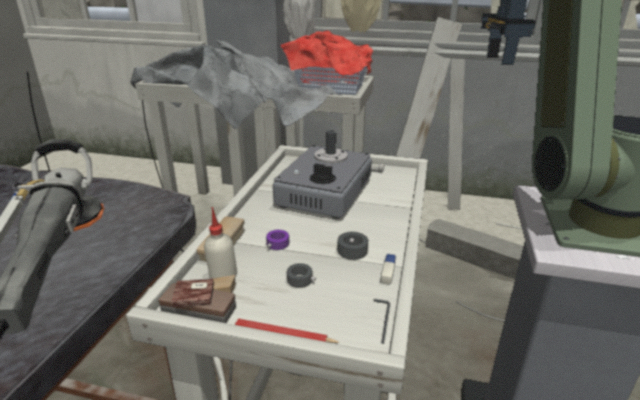

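```bash
python3 - <<'E'
from h import *
t=cv2.imread("pics/top0.png"); s=cv2.imread("pics/side0.png")
def cr(im,u,v,w,h): return cv2.resize(im[v:v+h,u:u+w],(400,300),interpolation=cv2.INTER_CUBIC)
cv2.imwrite("pics/m1.png",np.vstack([np.hstack([cr(t,340,140,112,90)[:, :],cr(t,248,186,40,30)]),np.hstack([cr(s,270,122,120,90),cr(s,276,254,48,36)])]))
m=max(spotter.masks_of("top","machine"),key=lambda d:d["conf"])["pixels"]
from scipy.ndimage import binary_fill_holes
m=binary_fill_holes(m).astype(np.uint8)
cs=max(cv2.findContours(m,0,2)[0],key=cv2.contourArea)
P=np.array([at_z("top",p[0],.07)[:2] for p in cs],np.float32)
print("rect",cv2.minAreaRect(P*1000))
# two-view points
def tri(a,b):
    o1,d1=ray("top",a);o2,d2=ray("side",b)
    A=np.c_[d1,-d2];k=np.linalg.lstsq(A,o2-o1,rcond=None)[0];p,q=o1+k[0]*d1,o2+k[1]*d2
    return (p+q)/2,np.linalg.norm(p-q)
print("knob",tri((369.5,188),(322,172)))
print("collar",at_z("top",(267.5,201),.02),at_z("top",(267.5,201),.0),at_z("side",(300,271),.02))
print("cover",at_z("top",(421,185),.08))
for X in ([.6,.0,.07],[.6,.02,.07],[.62,.0,.07]): print(proj("top",X),proj("side",X))
E
```

```text
rect ((573.2493896484375, 5.682289123535156), (218.57839965820312, 162.23037719726562), 83.05371856689453)
knob (array([0.56524307, 0.07044339, 0.08521676]), np.float64(0.0006027047495364572))
collar [0.54058197 0.3160147  0.02      ] [0.54372196 0.31894374 0.        ] [0.54012134 0.32034801 0.02      ]
cover [ 0.57610987 -0.05122118  0.08      ]
[398.2391142  175.60037098] [314.22117346 163.81792701]
[389.8591349  175.43887533] [311.89776467 167.35717211]
[398.12117817 167.44196193] [305.55475248 162.90717145]
```

View pics/m1.png

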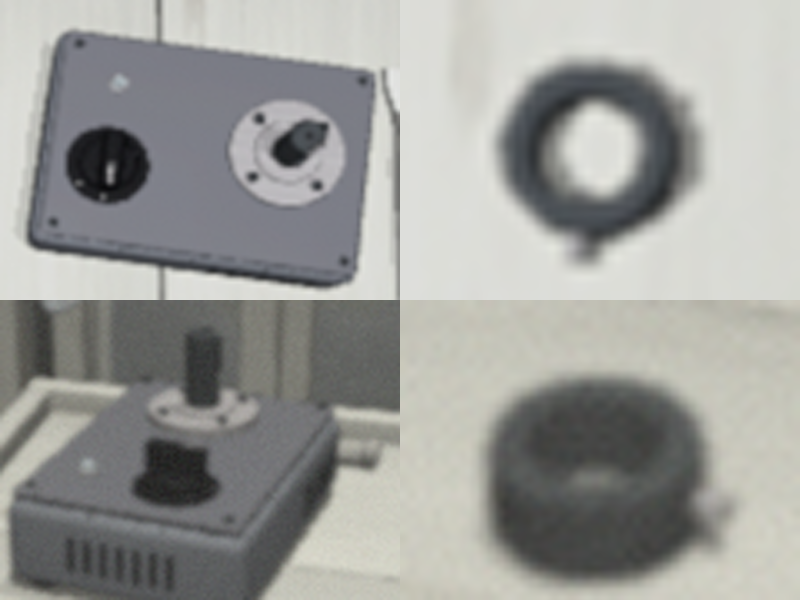

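Collar-like things in the top view: the small dark ring at (268,201), a purple ring at (306,174) and a larger dark ring at (310,229). The collar is the small dark one, being non-purple and the smaller of the other two. The crop confirms it: it is dark, with its screw pointing towards the robot. The knob is at (370,189) and the cover at (421,185). No bright flat shows, so it faces away from both cameras.

```bash
python3 - <<'E'
from h import *
t=cv2.imread("pics/top0.png")
px=lambda u,v:(340+u/400*112-.5,140+v/300*90-.5)
S=np.array([at_z("top",px(*p),.07) for p in ((80,43),(362,80),(344,260),(53,222))])[:,:2]
print("screws",S.round(4).tolist(),"centre",S.mean(0))
e=lambda v:np.degrees(np.arctan2(v[1],v[0])).round(2)
print("yaw est",e(S[0]-S[1])-90,e(S[3]-S[2])-90,e(S[0]-S[3]),e(S[1]-S[2]))
g=cv2.cvtColor(t,6)
def ell(mask,z):
    c=max(cv2.findContours(mask.astype(np.uint8),0,1)[0],key=cv2.contourArea); h=cv2.convexHull(c)
    P=np.array([at_z("top",p[0],z)[:2] for p in h],np.float32)*1000
    return cv2.fitEllipse(P)
w=np.zeros(g.shape,bool); w[167:204,402:440]=1
print("cover",ell(w&(g>140),.08))
w[:]=0; w[172:206,352:388]=1
print("knob dial",ell(w&(g<55),.080))
w[:]=0; w[188:220,252:290]=1
c=w&(g<120); print("collar",ell(cv2.morphologyEx(c.astype(np.uint8),2,np.ones((5,5)))|0,.02), ell(c,.02))
ys,xs=np.where(c); print(list(zip(range(ys.min(),ys.max()+1),[(xs[ys==r].min(),xs[ys==r].max(),(ys==r).sum()) for r in range(ys.min(),ys.max()+1)])))
for p in ((.566,.07,.11),(.576,-.05,.114),(.543,.318,.025)):
  for yaw in (-187,-97,-7,83,173):
    q=solver.solve_ik(p,down(np.radians(yaw))); print(p,yaw,None if q is None else np.round(q,2))
E
```

```text
screws [[0.6555, 0.0868], [0.6318, -0.1028], [0.5012, -0.0867], [0.5245, 0.1043]] centre [5.78245210e-01 4.01666595e-04]
yaw est -7.140000000000001 -6.959999999999994 -7.63 -7.03
cover ((575.4828491210938, -49.12950134277344), (76.04468536376953, 76.43827819824219), 121.59835052490234)
knob dial ((564.4924926757812, 69.43641662597656), (51.81632995605469, 52.00497055053711), 146.8777618408203)Traceback (most recent call last):
  File "<stdin>", line 18, in <module>
  File "<stdin>", line 10, in ell
ValueError: max() iterable argument is empty
```

```bash
python3 - <<'E'
from h import *
t=cv2.imread("pics/top0.png"); g=cv2.cvtColor(t,6)
c=(g[186:218,250:290]<130).astype(np.uint8)
c2=cv2.morphologyEx(c,3,np.ones((3,3)))
for r in c: print(''.join('.#'[v] for v in r))
f=cv2.convexHull(max(cv2.findContours(c,0,1)[0],key=cv2.contourArea))
P=np.array([at_z("top",p[0]+(250,186),.015)[:2] for p in f]); print((P*1000).round().tolist())
for p in ((.5645,.0695,.107),(.576,-.0495,.114),(.543,.318,.025)):
  for yaw in (-187,-97,-7,83,173):
    try: q=solver.solve_ik(p,down(np.radians(yaw))); print(p,yaw,None if q is None else np.round(q,2))
    except Exception as e: print(e)
E
```

```text
........................................
........................................
........................................
........................................
........................................
........................................
........................................
.............#########..................
...........#############................
...........##############...............
..........######...#######..............
.........######......#####..............
.........#####........####..............
........######........#####.............
........#####.........#####.............
........#####.........#####.............
.........####.........#####.............
.........#####........#####.............
.........#####.......#####..............
..........#######...######..............
...........##############...............
............############................
.............#########..................
...............#####....................
................##......................
................#.......................
..................................
[... 581 characters left out ...]
6 -0.    0.96  0.22]
(0.5645, 0.0695, 0.107) 83 [ 0.1   0.42  1.76 -0.    0.96 -1.35]
(0.5645, 0.0695, 0.107) 173 None
(0.576, -0.0495, 0.114) -187 None
(0.576, -0.0495, 0.114) -97 [-0.11  0.43  1.73 -0.    0.98  1.59]
(0.576, -0.0495, 0.114) -7 [-0.11  0.43  1.73 -0.    0.98  0.02]
(0.576, -0.0495, 0.114) 83 [-0.11  0.43  1.73 -0.    0.98 -1.55]
(0.576, -0.0495, 0.114) 173 None
(0.543, 0.318, 0.025) -187 [ 0.51  0.59  1.69 -0.    0.86 -2.51]
(0.543, 0.318, 0.025) -97 [ 0.51  0.59  1.69 -0.    0.86  2.2 ]
(0.543, 0.318, 0.025) -7 [ 0.51  0.59  1.69 -0.    0.86  0.63]
(0.543, 0.318, 0.025) 83 [ 0.51  0.59  1.69 -0.    0.86 -0.94]
(0.543, 0.318, 0.025) 173 [ 0.51  0.59  1.69 -0.    0.86 -2.51]
```

```bash
cat >> h.py <<'E'
YAW=-7.1
def st(l=""):
    s=readout.state(); print(l,"t%.2f"%s["t"],"p",np.round(s["position"],4),"w%.2fmm"%(s["width"]*91),"g%.1f"%s["grasp_force"],"F",np.round(s["wrist_force"],1),"T",np.round(s["ft_torque"],2),"j6 %.3f"%s["qpos"][5]); return s
def j6(d):
    q=np.array(readout.state()["qpos"]); q[5]+=d; manip.goto_joints(q)
E
python3 - <<'E'
from h import *
o=down(np.radians(90+YAW)); k=[.5645,.0695]
st(); command_gripper(.6,10)
manip.move_ptp(k+[.17],o); st("above")
manip.servo_line(k+[.108],.15,stop_force=8); st("down")
command_gripper(0,8); st("closed")
E
```

```text
t0.95 p [ 0.1879 -0.5435  0.236 ] w90.85mm g0.0 F [ 0.6 -0.3 -0.7] T [ 0.02 -0.02  0.01] j6 -0.020
above t4.22 p [0.5646 0.0687 0.1701] w54.33mm g0.0 F [ 0.5 -0.1 -0.4] T [ 0.1  -0.11  0.01] j6 -1.344
down t4.79 p [0.565  0.0692 0.1084] w54.45mm g0.0 F [ 0.8 -0.3  0.2] T [ 0.05 -0.15  0.07] j6 -1.345
closed t5.52 p [0.5644 0.0684 0.1082] w11.70mm g8.0 F [-1.1 -5.5  2.2] T [-0.89 -0.06 -0.17] j6 -1.344
```

```bash
python3 - <<'E'
from h import *
command_gripper(0,20)
q0=readout.state()["qpos"][5]
for d in (.4,.3,.1,.06):
    j6(d); st(f"{d}")
manip.dwell(.3); st("stop")
E
```

```text
0.4 t6.20 p [0.5646 0.069  0.1082] w12.14mm g20.0 F [0.4 1.4 1.3] T [ 0.3  -0.28 -0.  ] j6 -0.947
0.3 t6.58 p [0.5649 0.0694 0.1082] w11.67mm g20.0 F [ 0.9  2.5 -0.8] T [ 0.36 -0.41  0.09] j6 -0.651
0.1 t6.83 p [0.5651 0.0695 0.1082] w12.03mm g20.0 F [ 1.1  1.8 -1.3] T [ 0.32 -0.38  0.14] j6 -0.556
0.06 t7.08 p [0.565  0.0695 0.1082] w12.34mm g20.5 F [1.5 1.7 0. ] T [ 0.31 -0.3   0.68] j6 -0.500
stop t7.38 p [0.5651 0.0696 0.1082] w12.59mm g20.6 F [ 0.9  0.8 -0.3] T [ 0.42 -0.31  0.7 ] j6 -0.497
```

```bash
python3 - <<'E'
from h import *
command_gripper(.6,5); manip.dwell(.2)
p=[.5762,-.0495]
x=[.565,.0695]
manip.servo_line(x+[.17],.2); st("up")
manip.move_ptp(p+[.17],down(np.radians(38))); 
cv2.imwrite("pics/side1.png",get_image("side"))
manip.servo_line(p+[.113],.15,stop_force=8); st("down")
for d in (0,np.pi/4,np.pi/4,-np.pi*.75):
    if d: command_gripper(.42); j6(d)
    a=readout.state(); command_gripper(0,5); s=st("probe")
    R=Rn.from_quat(s["tcp_rot"]).as_matrix(); print("  closing yaw %.1f"%np.degrees(np.arctan2(R[1,1],R[0,1])),"F along y: %.1f"%(R[:,1]@(np.array(s["wrist_force"])-a["wrist_force"])), "shift mm",(R[:,1]@(np.array(s["position"])-a["position"])*1000).round(2))
command_gripper(.42)
c=cv2.imread("pics/side1.png")[100:220,260:380]; cv2.imwrite("pics/side1c.png",cv2.resize(c,(600,600),interpolation=2))
E
```

```text
up t8.82 p [0.565  0.0695 0.1703] w54.46mm g0.0 F [ 0.6 -0.5 -1.2] T [ 0.05 -0.12  0.01] j6 -0.496
down t9.96 p [ 0.5765 -0.0487  0.1132] w54.63mm g0.0 F [-0.  -0.5  0.4] T [-0.02 -0.14 -0.03] j6 -0.769
probe t10.57 p [ 0.5772 -0.049   0.1134] w19.86mm g5.0 F [3.1 2.9 0.5] T [ 0.53 -0.58 -0.  ] j6 -0.769
  closing yaw 38.0 F along y: 4.5 shift mm 0.38
probe t12.21 p [ 0.5762 -0.0497  0.1129] w23.38mm g5.0 F [ 0.3  0.3 -0.9] T [-0.02 -0.24  0.04] j6 0.016
  closing yaw -7.0 F along y: 1.3 shift mm 0.22
probe t13.80 p [ 0.5763 -0.0501  0.1129] w23.68mm g5.0 F [ 2.3 -2.7 -0.9] T [-0.33 -0.21  0.07] j6 0.802
  closing yaw -52.0 F along y: 4.1 shift mm 0.52
probe t16.65 p [ 0.5758 -0.05    0.1129] w23.30mm g5.0 F [-0.1 -2.6 -0.4] T [-0.3  -0.1  -0.01] j6 -1.554
  closing yaw 83.0 F along y: -2.8 shift mm -0.53
```

View pics/side1c.png

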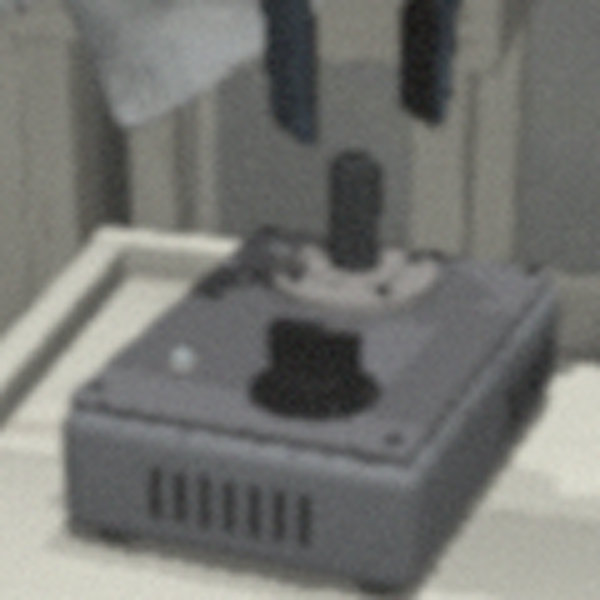

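```bash
python3 - <<'E'
from h import *
a=[.5764,-.0502,.113]
manip.servo_line(a,.15,orientation=down(np.radians(38))); st("pre")
command_gripper(0,8); st("grip8"); command_gripper(0,20); st("grip20")
j6(np.radians(38-YAW)); st("turned")
s=readout.state();R=Rn.from_quat(s["tcp_rot"]).as_matrix(); print("yaw %.2f"%np.degrees(np.arctan2(R[1,1],R[0,1])))
E
```

```text
pre t18.02 p [ 0.5764 -0.0502  0.113 ] w38.42mm g0.0 F [-0.1 -0.6  0.8] T [ 0.   -0.13 -0.02] j6 -0.771
grip8 t18.44 p [ 0.5775 -0.0494  0.113 ] w20.39mm g8.0 F [ 4.5  3.5 -3.3] T [ 0.6  -0.68  0.02] j6 -0.770
grip20 t18.66 p [ 0.5776 -0.0493  0.113 ] w20.14mm g20.0 F [ 3.8  3.6 -1.8] T [ 0.61 -0.65 -0.01] j6 -0.770
turned t19.43 p [ 0.5778 -0.0505  0.113 ] w19.92mm g20.0 F [ 1.9 -4.5 -1.5] T [-0.89 -0.17 -0.02] j6 0.015
yaw -6.99
```

```bash
python3 - <<'E'
from h import *
s=np.array(readout.state()["position"])
manip.dwell(.3); st("held")
command_gripper(.5); manip.servo_line([.5767,-.0502,.175],.2); st("up")
manip.move_ptp([.5425,.318,.13],down(np.radians(87))); st("over collar")
t=get_image("top"); cv2.imwrite("pics/top2.png",t)
cv2.imwrite("pics/m2.png",np.hstack([cv2.resize(t[160:210,395:445],(500,500),interpolation=2)]))
print("side screw tip",at_z("side",(313.4-.3,280.2-.5),.01),"top screw tip",at_z("top",(266.5,211),.01))
g=cv2.cvtColor(cv2.imread("pics/side0.png"),6)
for r in (g[258:292,282:322]<105): print(''.join('.#'[int(v)] for v in r))
E
```

```text
held t19.73 p [ 0.5778 -0.0505  0.113 ] w20.04mm g20.0 F [ 1.8 -4.7 -1.5] T [-0.83 -0.24 -0.05] j6 0.015
up t20.77 p [ 0.5767 -0.0502  0.1752] w45.67mm g0.0 F [ 0.5 -0.1 -0.5] T [-0.04 -0.11 -0.02] j6 0.016
over collar t22.16 p [0.5427 0.3171 0.1296] w45.40mm g0.0 F [ 0.8 -0.6  0.1] T [ 0.11 -0.11  0.01] j6 -1.006
side screw tip [0.51674184 0.32473193 0.01      ] top screw tip [0.51682171 0.31888437 0.01      ]
........................................
........................................
........................................
........................................
........................................
........................................
...............######...................
...........##############...............
.........#################..............
........####################............
.......#####################............
......#######################...........
......#######################...........
......########################..........
.....#########################..........
.....#########################..........
.....#########################..........
.....##########.....##########..........
.....##########..#.###########..........
.....########################...........
.....########################...........
.....########################...........
.....#########################..........
......########################..........
......########################..........
.......#####################............
........###################.............
.........################...............
...........############.................
........................................
........................................
........................................
........................................
........................................
```

View pics/m2.png

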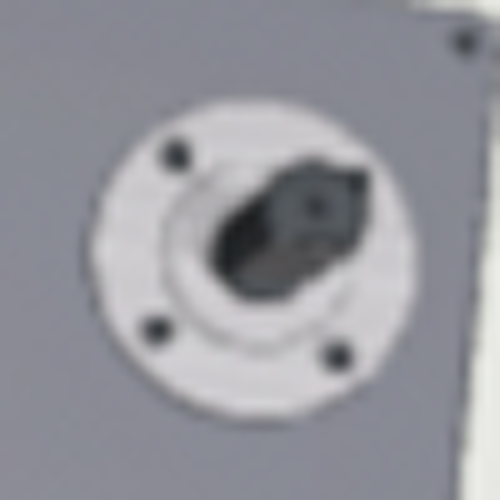

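```bash
python3 - <<'E'
from h import *
for cam,c,t in (("side",(299.3,275.2),(313.1,279.7)),("top",(267.2,200.5),(266.6,211))):
    C=at_z(cam,c,.01);T=at_z(cam,t,.01);v=C-T;print(cam,C.round(4),T.round(4),np.degrees(np.arctan2(v[1],v[0])),np.linalg.norm(v))
# full projection check with hypothesised yaw: centre-to-screw(mid of protruding part) 
t=cv2.imread("pics/top0.png");s=cv2.imread("pics/side0.png")
A=cv2.resize(t[186:218,250:290],(500,400),interpolation=2);B=cv2.resize(s[258:292,280:320],(500,425),interpolation=2)
C=at_z("top",(267.2,200.5),.01)[:2]; Cs=at_z("side",(299.3,275.2),.01)[:2]
for yaw,col in ((-3,(0,0,255)),(-10,(0,255,0))):
  d=-np.array([np.cos(np.radians(yaw)),np.sin(np.radians(yaw))])
  for r in (.022,.028):
    p=(proj("top",np.r_[C+r*d,.01])-(250,186)+.5)*12.5;cv2.circle(A,tuple(int(v) for v in p),4,col,-1)
    p=(proj("side",np.r_[Cs+r*d,.01])-(280,258)+.5)*12.5;cv2.circle(B,tuple(int(v) for v in p),4,col,-1)
  for z in (0,.02):
    th=np.linspace(0,6.3,60)
    for im,cam,c,o in ((A,"top",C,(250,186)),(B,"side",Cs,(280,258))):
      pts=np.array([(proj(cam,[c[0]+.022*np.cos(a),c[1]+.022*np.sin(a),z])-o+.5)*12.5 for a in th]).astype(int); cv2.polylines(im,[pts],True,(255,0,255),1)
h=np.zeros((425,790,3),np.uint8);A=A[:,:395*1];h[:400,:395]=A;h[:,395:]=B[:,50:445]
cv2.imwrite("pics/m3.png",h)
E
```

```text
side [0.5419 0.3189 0.01  ] [0.5167 0.3247 0.01  ] -13.11495348843297 0.0258577467171643
top [0.5434 0.3183 0.01  ] [0.5168 0.3186 0.01  ] -0.7519693382575683 0.026583375865216082
```

View pics/m3.png

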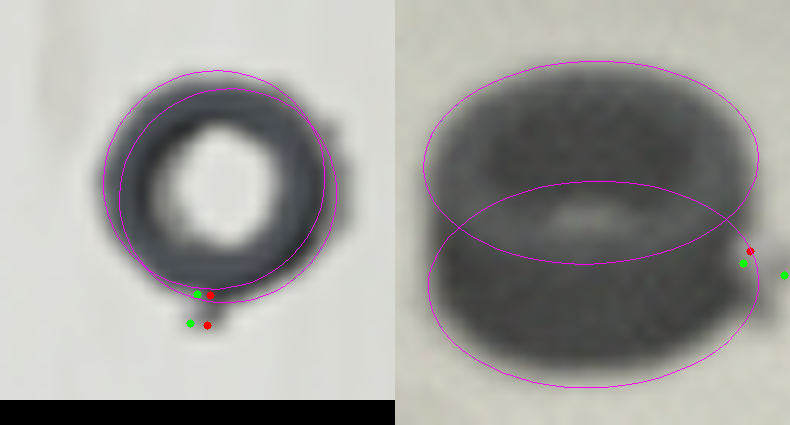

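```bash
python3 - <<'E'
from h import *
c=[.5428,.3184]
command_gripper(.75,20)
manip.servo_line(c+[.0255],.15,orientation=down(np.radians(85)),stop_force=8); st("down")
a=readout.state(); command_gripper(0,6); s=st("soft"); command_gripper(0,25); st("firm")
manip.servo_line(c+[.16],.15); st("lift")
# carry to a clear, camera-friendly spot at yaw 85 and look
t=get_image("top");sd=get_image("side");cv2.imwrite("pics/top4.png",t);cv2.imwrite("pics/side4.png",sd)
p=np.array(readout.state()["position"])-[0,0,.0155]
u=proj("side",p).astype(int);print(u,proj("top",p))
cv2.imwrite("pics/m4.png",cv2.resize(sd[u[1]-30:u[1]+30,u[0]-40:u[0]+40],(800,600),interpolation=2))
E
```

```text
down t23.60 p [0.5435 0.3188 0.0263] w68.56mm g0.0 F [0.3 0.2 0.7] T [ 0.14 -0.17 -0.01] j6 -0.971
soft t24.09 p [0.5431 0.3186 0.0261] w44.10mm g6.0 F [-1.1 -1.   2.9] T [ 0.11 -0.06  0.02] j6 -0.971
firm t24.31 p [0.5431 0.3186 0.0261] w43.40mm g25.0 F [0.1 0.7 5.6] T [ 0.1  -0.02  0.08] j6 -0.971
lift t25.36 p [0.5421 0.318  0.1587] w43.28mm g25.0 F [ 0.3 -0.4 -1.4] T [ 0.09 -0.16  0.05] j6 -0.971
[297 204] [258.66586413 191.30830594]
```

View pics/m4.png

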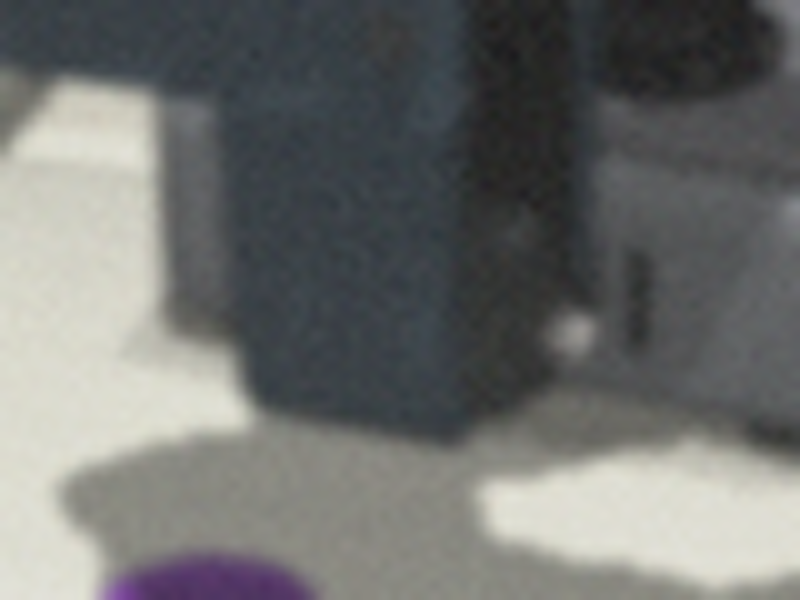

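```bash
python3 - <<'E'
from h import *
p=np.array(readout.state()["position"]);C=p-[0,0,.0261-.01]
for y in (0,-3,-6,-9,-12,-15):
  d=-np.array([np.cos(np.radians(y)),np.sin(np.radians(y)),0])
  print(y,*[((proj("side",C+r*d)-(257,174)+.5)*10).round() for r in (.022,.028)],*[proj("top",C+r*d).round(1) for r in (.022,.028)])
# known reference: project TCP-based fingertip corner
R=Rn.from_quat(readout.state()["tcp_rot"]).as_matrix()
for x in (-.016,.016): print("tip edge",((proj("side",p+R@[x,.022,.022])-(257,174)+.5)*10).round(),((proj("side",p+R@[x,.035,.022])-(257,174)+.5)*10).round())
g=cv2.cvtColor(cv2.imread("pics/side4.png"),6)
print(g[202:213,308:322])
E
```

```text
0 [553. 330.] [592. 335.] [258.2 201.4] [258.1 204.1]
-3 [551. 333.] [589. 339.] [257.7 201.3] [257.4 204.1]
-6 [549. 337.] [586. 344.] [257.2 201.3] [256.7 204. ]
-9 [546. 340.] [582. 348.] [256.6 201.2] [256.1 203.9]
-12 [542. 344.] [578. 352.] [256.1 201.1] [255.4 203.8]
-15 [539. 347.] [573. 357.] [255.6 201. ] [254.8 203.6]
tip edge [261. 396.] [226. 438.]
tip edge [461. 432.] [429. 474.]
[[ 49  50  52  55  51  50  47  52  63  70  78  70  54  52]
 [ 52  54  51  50  55  54  52  50  61  70  75  68  52  58]
 [ 50  55  53  58  59  72  66  61  62  71  77  70  62  57]
 [ 55  54  53  61  77  88 103  96  83  80  80  70  53  59]
 [ 51  60  57  71  93 116 134 136 108  85  78  67  54  56]
 [ 54  55  62  83 102 124 143 140 108  86  80  71  50  57]
 [ 51  54  61  75 102 120 130 126  96  85  80  70  61  65]
 [ 54  54  54  68  77  93 109 101  84  80  86  76  71  74]
 [ 52  54  55  56  70  85  90  87  86  84  81  87  80  80]
 [ 57  50  53  52  63  78  78  80  81  81  85  84  83  82]
 [ 53  52  55  65  75  81  83  84  80  79  80  82  81  83]]
```

```bash
python3 - <<'E'
from h import *
j6(np.radians(71)); s=st(); 
sd=get_image("side");cv2.imwrite("pics/side5.png",sd)
p=np.array(s["position"]);R=Rn.from_quat(s["tcp_rot"]).as_matrix();C=p-[0,0,.0261-.01]
ty=np.degrees(np.arctan2(R[1,1],R[0,1]));print("tool yaw",ty)
u=proj("side",C).astype(int)-(40,30)
f=lambda X:((proj("side",X)-u+.5)*10).round()
for y in (4,0,-4,-8):
  a=np.radians(y+ty-85);d=-np.array([np.cos(a),np.sin(a),0]);print(y,f(C+.028*d))
print("finger inner corners",[f(p+R@[x,yy,.022]) for x in(-.016,.016) for yy in (-.022,.022)],"collar centre",f(C))
cv2.imwrite("pics/m5.png",cv2.resize(sd[u[1]:u[1]+60,u[0]:u[0]+80],(800,600),interpolation=2))
E
```

```text
t26.59 p [0.5421 0.318  0.1583] w43.41mm g25.0 F [-0.   0.6 -1.8] T [-0.02 -0.12  0.01] j6 0.267
tool yaw 14.04330588336488
4 [436. 404.]
0 [423. 405.]
-4 [409. 405.]
-8 [396. 405.]
finger inner corners [array([561., 298.]), array([279., 297.]), array([558., 400.]), array([264., 400.])] collar centre [414. 314.]
```

View pics/m5.png

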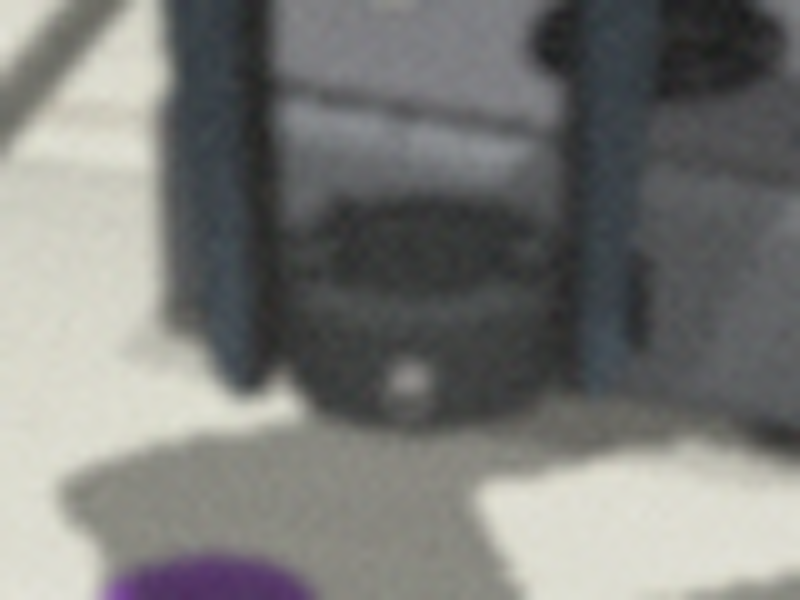

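```bash
cat > ins.py <<'E'
from h import *
def insert(x,y,yaw,z=.1261,f=6,v=.05):
    hit=manip.servo_line([x,y,z],v,orientation=down(np.radians(yaw)),stop_force=f); s=st("hit" if hit else "reached"); return hit
E
python3 - <<'E'
from ins import *
manip.move_ptp([.5762,-.0502,.172],down(np.radians(83.5))); st("over")
insert(.5762,-.0502,83.5)
E
```

```text
over t28.25 p [ 0.5763 -0.0497  0.172 ] w43.27mm g25.0 F [-0.2  0.6 -2. ] T [ 0.08 -0.16  0.  ] j6 -1.564
reached t29.32 p [ 0.5765 -0.0502  0.1265] w43.39mm g25.0 F [ 0.  -0.1 -1.1] T [ 0.05 -0.14 -0.  ] j6 -1.564
```

```bash
python3 - <<'E'
from h import *
s=get_image("side");t=get_image("top");st()
C=np.array([.5764,-.0502,.1104]);
for y in (0,-7,-14):
  a=np.radians(y);d=-np.array([np.cos(a),np.sin(a),0]);print(y,proj("side",C+.028*d).round(1),proj("top",C+.028*d).round(1))
print(proj("side",C),proj("side",[.5764,-.0502,.132]))
cv2.imwrite("pics/m6.png",np.hstack([cv2.resize(s[115:175,305:365],(400,400),interpolation=2),cv2.resize(t[160:210,395:445],(400,400),interpolation=2)]))
E
```

```text
t29.42 p [ 0.5765 -0.0503  0.1265] w43.55mm g25.0 F [-0.6  0.6 -1.4] T [ 0.12 -0.13  0.02] j6 -1.564
0 [342. 141.] [424.3 194.3]
-7 [341.6 141.6] [422.8 194.2]
-14 [341. 142.] [421.3 193.9]
[329.89838952 139.91481125] [330.04078594 130.82805822]
```

View pics/m6.png

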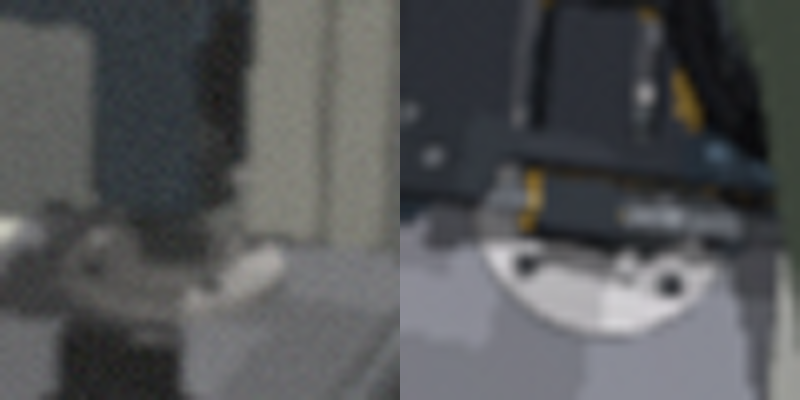

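The collar is down over the spindle with no contact force. Its screw shows at top (423,193), against (422.8,194.2) expected for pointing square to the front.

```bash
python3 - <<'E'
from h import *
st(); print(manip.finish_job())
E
```

```text
t29.42 p [ 0.5765 -0.0503  0.1265] w43.55mm g25.0 F [-0.6  0.6 -1.4] T [ 0.12 -0.13  0.02] j6 -1.564
the job is handed in; nothing more can be done
None
```

I handed the job in at 29.4 s: the knob was twisted to its stop and sprang back, the flat was turned to the front, and the arm still holds the collar level with its screw over the flat at about 110 mm, which I estimate is square to the front within about 3°.

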